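Find the nut driver that fits the centrifuge rotor nut

ROBOT

A 7-joint arm with a two-finger parallel gripper is mounted at the origin on the work surface. World frame = base frame: x ahead of the robot, y to its left, z up, the work surface at z = 0. Lengths are in m, angles in rad, forces in N, time in s.
With the tool pointing down it reaches from about 0.425 to 0.825 m from the base axis. Payload 3.6 kg.
Tool frame: the origin (TCP) lies at the very end of the fingers, on their centre line; the grasp point (between the pads) lies 19 mm behind it (ctrl.pinch_z is the distance from the TCP to the grasp point, in m); z points along the fingers, y is the line along which they close (so a half turn about z gives the same grasp; the last joint's range is limited). The gripper opens to 93 mm and grips with 3 to 60 N. Pads are 15 mm wide; open, the fingers measure 128 mm over their backs; the gripper's body (75 mm by 188 mm) begins 65 mm behind the grasp point.
Start: joints at [-1.31, 0.615, -0.013, 1.423, 0.008, 1.103, -0.04], TCP at [0.184, 0.623, 0.219] pointing down, gripper open.
Joint ranges: [-3.12, 3.12], [-0.3, 2.06], [-1.34, 1.32], [0.26, 2.42], [-1.36, 4.5], [0.01, 1.98], [-2.84, 2.84]. Speed limits (rad/s): [2.79, 2.79, 3.14, 3.14, 3.14, 3.14, 3.14].

INTERFACE

Orientations are given as [roll, pitch, yaw] about the fixed x, y, z axes, in that order (R = Rz(yaw) Ry(pitch) Rx(roll)).
In Python, from station import ctrl, optics gives the robot as it stands.
- The arm moves only by the tool arm_command, never from a script. Its argument "motion" is a list of rows, each a list of 5 numbers: the finger opening in mm, from 0 to 93, then the shift along the tool's x, y, z in units of 50 mm (1.0 is 50 mm), then the turn about the tool's z in units of 8 degrees (1.0 is 8 degrees). A call has 1 to 5 rows; each row shifts and turns the commanded pose from where the row before left it, along the tool's axes as they then stand; what a row does not reach is not made up. A row lasts 1/10 s, in which the tool goes at most 50 mm and 8.59 degrees, less where a joint would pass 70% of its speed; a pose out of reach is approached as far as the arm can. A call is refused whole if a number of a shift passes 1 or a number of a turn 1, either way. A call with a gripper value outside its range is refused whole. The fingers move at their own pace and stop on an object; "newtons" is the grip in N (left out, the last holds). Time passes only in rows, so rows that do not move let the fingers close. It gives the time, the measured TCP pose, the force, the opening and the grip force at its end, in the units of the state.
- ctrl.read_state(): the state, without advancing time (a new reading comes with each control period).
- optics.capture(name): name is "scene" or "top" or "wrist"; returns (picture, depth): 384x512x3 uint8, red, green, blue; 384x512 float32, m along the optical axis (not along the pixel's ray), 0 where there is no reading.
- optics.camera_params(name): a dict with "vfov" (degrees; the focal length in pixels is half the picture's height over the tangent of half this angle, whatever the lens; pixels are square), "cx", "cy" (the principal point, pixels), "R" (3x3) and "t" (3): a world point X has camera coordinates R X + t. Camera axes: x right, y down, z forward; pixel columns grow to the right and rows downward; lengths in m; the calibration is good to about 2 mm. A picture is of the moment at which its call begins: read the wrist's pose just before it. camera_params takes no time and is no camera call; for the wrist camera it gives the pose at the moment of the call.
- ctrl.close_job(): hands the job in; it is judged then, once.
The state is a dict: "t": time; "joint_positions": joint angles; "joint_vel": joint speeds; "tau": joint torques, N m; "eef_pos": TCP position; "tool_rot": TCP orientation; "contact_force": force on the tool from outside, world axes, zero at the start; "moment": the same for the moment, N m; "gripper_width": finger opening in m; "gripper_force": force on a finger pad.
Only numpy, scipy, OpenCV 4.12 (cv2) and the standard library are available. Lean on these libraries where they do the work, as an engineer would, in place of code of your own. Each camera call takes 0.05 s, during which the arm holds its last target. There are 200 camera calls.

TASK

Find by trying which of the three nut drivers in the tray fits the hex nut of the rotor on the centrifuge drive (a driver that is too small will not go on, one that is too large goes on but slips round without turning the nut). With the one that fits pushed right down over the nut, turn the nut about an eighth of a turn clockwise, and finish still gripping that driver, fully seated and upright on the nut; the other two drivers must end standing upright in the tray, and the cup, dish and instrument handle must be left where they are.

Things in the scene. Friction and masses are not known exactly. Their poses are not given: they have to be found in the camera images.
- hub (a point): Centre of the flat top face, 95 mm above the bench, of the silver rotor (76 mm disc) mounted on the centrifuge's drive, inside the raised grey ring. The hex nut to fit stands centred on it, 14 mm high (top 4 mm narrower as a lead-in, stud end 3.6 mm higher). z up; two flats of the nut face along +x and -x here. It is a 17, 22 or 27 mm nut (across flats): which one changes from run to run.
- centrifuge: Low white benchtop centrifuge, fixed, 280 (x) x 190 (y) x 68 mm high; origin on the bench below the drive axis, 85 mm behind its front (-x) face. Two spare rotors, with the two other nuts, stand on its ledge at x = +135, y = -45 and +45 mm, as high as the one on the drive; they are not part of the job.
- tray_floor (a point): Centre of the inner floor of a fixed aluminium instrument tray, 110 x 300 mm (x by y), rim 8 mm above this floor, floor 4 mm above the bench. The three nut drivers start in it, standing on their mouths in a row along y, 95 mm apart (middle one near this point), in any order.
- driver_17_grip (a point): Upright nut driver for a 17 mm nut, 80 mm high: steel hex socket, 18.6 mm across flats inside, 26.6 outside, 28 high, opening 22 deep; 16 mm shank; black square handle 26 x 26 x 40 mm. Point: centre of the handle, 60 mm above the open mouth, on the axis; x, y square to the handle's sides; two flats of the opening face along x. About 0.12 kg.
- driver_22_grip (a point): Upright nut driver for a 22 mm nut, 80 mm high: steel hex socket, 23.8 mm across flats inside, 31.8 outside, 28 high, opening 22 deep; 16 mm shank; black square handle 26 x 26 x 40 mm. Point: centre of the handle, 60 mm above the open mouth, on the axis; x, y square to the handle's sides; two flats of the opening face along x. About 0.14 kg.
- driver_27_grip (a point): Upright nut driver for a 27 mm nut, 80 mm high: steel hex socket, 29.0 mm across flats inside, 37.0 outside, 28 high, opening 22 deep; 16 mm shank; black square handle 26 x 26 x 40 mm. Point: centre of the handle, 60 mm above the open mouth, on the axis; x, y square to the handle's sides; two flats of the opening face along x. About 0.16 kg.
- nut_17 (a joint): Turn of the 17 mm nut (on whichever rotor it is), rad: 0 at the start, grows clockwise seen from above, stop at 1.4; it turns against a steady friction of about 0.12 N m and stays where it is left. With its driver on, there is play of up to about 0.2 rad either way.
- nut_22 (a joint): Turn of the 22 mm nut (on whichever rotor it is), rad: 0 at the start, grows clockwise seen from above, stop at 1.4; it turns against a steady friction of about 0.12 N m and stays where it is left. With its driver on, there is play of up to about 0.2 rad either way.
- nut_27 (a joint): Turn of the 27 mm nut (on whichever rotor it is), rad: 0 at the start, grows clockwise seen from above, stop at 1.4; it turns against a steady friction of about 0.12 N m and stays where it is left. With its driver on, there is play of up to about 0.2 rad either way.
- specimen_cup: Bystander: closed specimen cup, 52 mm across, 62 mm high; origin under its centre. Not to be disturbed.
- steel_dish: Bystander: open steel dish, 80 mm across, 30 mm high; origin under its centre. Not to be disturbed.
- otoscope_handle: Bystander: instrument handle lying down, about 160 x 30 x 30 mm, along its x; origin under its middle. Not to be disturbed.
Mind the look-alikes: they are no part of the job. What is shaped like the part that bears driver_22_grip but yellow is not meant. Leave any purple look-alike of the part that bears driver_17_grip alone.

How it is judged:
By the outcome, as a careful person would: the job done as asked, in the order asked, and still so for the second after the job is handed in, while the arm keeps its last pose, push and grip.
It also fails if it takes over 72 s, if anything falls off the work surface, if the arm or the gripper's body presses on something with over 40 N, if the wrist force passes 120 N, or if a joint passes its speed limit or range.

## Working session

There is one attempt and no reset: what is moved stays moved. The work goes in short steps, Python scripts to look and compute and a tool call to move; the robot and the scene stay as the last step left them, time stands still between calls to the robot, and variables do not carry over. Pictures are saved under pics/ and viewed, at most 10 in all, crops included, and the job is handed in when it is done.

Besides the shell and the picture viewer there is one more tool, called after "Emit:" as name(argument=value, ...) on one line, values as JSON. arm_command: Moves the arm, as the interface text tells. Its arguments: {"type":"object","properties":{"motion":{"type":"array","items":{"type":"array","items":{"type":"number"}}},"newtons":{"type":"number"}},"required":["motion"]}

```bash
ls; mkdir -p pics; cat > h.py <<'E'
import numpy as np, cv2
from station import ctrl, optics
def K(n):
    p=optics.camera_params(n); f=192/np.tan(np.radians(p["vfov"])/2); return f,p["cx"],p["cy"],np.array(p["R"]),np.array(p["t"])
def ray(k,u,v,z):
    f,cx,cy,R,t=k; d=R.T@np.array([(u-cx)/f,(v-cy)/f,1]); o=-R.T@t; return o+d*(z-o[2])/d[2]
def cloud(k,D):
    f,cx,cy,R,t=k; v,u=np.mgrid[:D.shape[0],:D.shape[1]]
    P=np.stack([(u-cx)/f*D,(v-cy)/f*D,D],-1); return (P-t)@R
def proj(k,X):
    f,cx,cy,R,t=k; c=R@np.array(X)+t; return f*c[0]/c[2]+cx,f*c[1]/c[2]+cy
def cap(n,s=None):
    k=K(n); im,D=optics.capture(n)
    if s: cv2.imwrite(f"pics/{s}.png",im[...,::-1])
    return k,im,D
E
python3 - <<'E'
from h import *
s=ctrl.read_state(); print(s)
print(ctrl.pinch_z)
for n in("top","scene"):
    k,im,D=cap(n,n); np.savez(n,im=im,D=D); print(n,k,(D>0).mean())
a=cv2.imread("pics/top.png");cv2.imwrite("pics/top_b.png",cv2.resize(a,(800,600)))
a=cv2.imread("pics/scene.png");cv2.imwrite("pics/scene_b.png",cv2.resize(a,(800,600)))
E
```

```text
pics
{'t': 0.0, 'joint_positions': array([-1.31049036,  0.61591888, -0.01263888,  1.42488669,  0.00819201,
        1.10337572, -0.04039182]), 'joint_vel': array([ 2.27154685e-04, -4.72472553e-04,  2.33534105e-03,  1.26551568e-04,
        7.39005127e-04,  8.43380209e-04, -1.78895813e-05]), 'tau': array([-1.30420244e-04, -4.58940053e+01,  2.09072717e-01, -1.65745336e+01,
       -6.10598386e-02,  2.02839036e-02,  2.33124219e-04]), 'eef_pos': array([0.18366153, 0.62269725, 0.21748539]), 'tool_rot': array([-3.13905738e+00,  1.04875341e-04,  2.85492139e+00]), 'contact_force': array([-0.51258494, -0.51140414,  0.62894392]), 'moment': array([-0.00365677, -0.02096161,  0.04018698]), 'gripper_force': 0.0, 'gripper_width': 0.09285784183799983}
0.0188
top (np.float64(468.0743463815508), 243.7242568857267, 187.87919649877202, array([[-0.0277521 , -0.99950426, -0.01486773],
       [-0.99310283,  0.02926322, -0.11353601],
       [ 0.11391481,  0.01161432, -0.99342263]]), array([-0.02078129,  0.58317885,  1.0859018 ])) 0.9962158203125
scene (np.float64(410.26910632648895), 260.8255826533963, 191.06210299603916, array([[ 0.39510696,  0.91860348,  0.00762434],
       [ 0.78437855, -0.33303121, -0.52329772],
       [-0.47816396,  0.21273894, -0.85211582]]), array([-0.18923514, -0.41666523,  1.349108  ])) 0.9960784912109375
```

View pics/top_b.png

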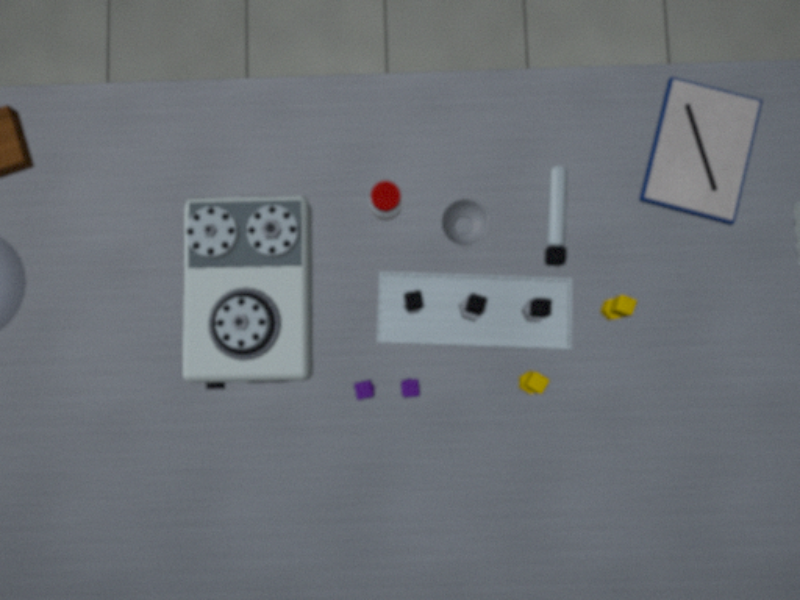

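View pics/scene_b.png

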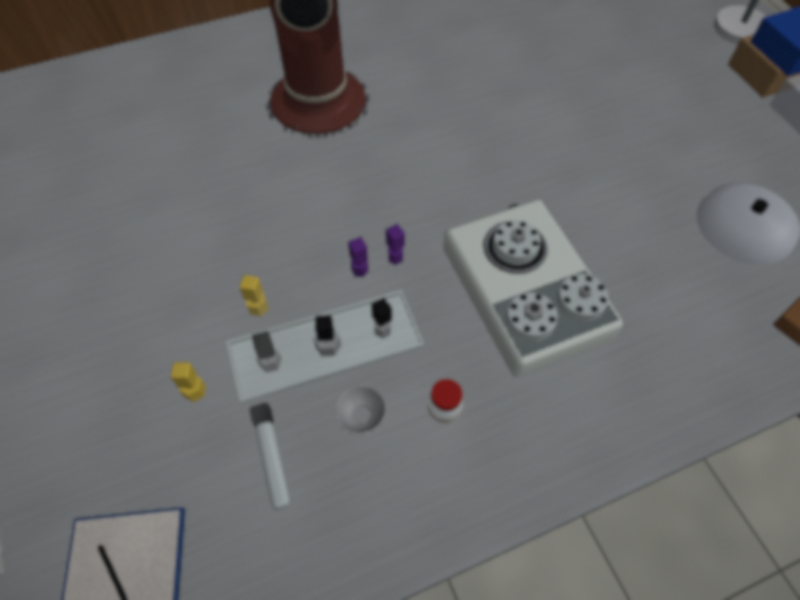

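Candidates in the top view (800×600): black-handled drivers in the tray at (414,300), (475,304), (539,307) are the ones meant. Look-alikes are yellow at (620,307) and (535,382), purple at (365,390) and (410,388), and the black end of the otoscope handle at (555,255). The nut on the drive is at (243,322), with spare rotors at (211,231) and (272,230).

```bash
python3 - <<'E'
from h import *
for n in("top","scene"):
    d=np.load(n+".npz"); im,D=d["im"].astype(int),d["D"]; k=K(n); P=cloud(k,D)
    m=(im.max(-1)<75)&(P[...,2]>.06)&(P[...,2]<.1)
    nl,L,st,c=cv2.connectedComponentsWithStats(m.astype(np.uint8))
    for i in range(1,nl):
        if st[i,4]<40: continue
        q=P[L==i]; t=q[q[:,2]>np.percentile(q[:,2],95)-.008]
        r=cv2.minAreaRect((t[:,:2]*1000).astype(np.float32))
        print(n,c[i].round(1),st[i,4],"z",np.percentile(q[:,2],[50,95]).round(4),"rect",np.round(r[0],1),np.round(r[1],1),round(r[2],1))
    # rotor disc tops ~.095, body top .068, tray
    for lo,hi,nm in((.09,.1,"rotor"),(.06,.073,"body"),(.104,.12,"nut")):
        m=((P[...,2]>lo)&(P[...,2]<hi)&(P[...,1]>.0)).astype(np.uint8)
        nl,L,st,c=cv2.connectedComponentsWithStats(m)
        for i in range(1,nl):
            if st[i,4]<8: continue
            q=P[L==i]; r=cv2.minAreaRect((q[:,:2]*1000).astype(np.float32))
            print(n,nm,c[i].round(1),st[i,4],q.mean(0).round(4),np.round(r[0],1),np.round(r[1],1),round(r[2],1))
E
```

```text
top [158.8 208.2] 382 z [0.0693 0.0738] rect [540.1 166.4] [94.7 93.1] 87.9
top [264.3 192.2] 107 z [0.083  0.0865] rect [566.3 -85.1] [22.7 23.6] 6.4
top [304.3 194.3] 119 z [0.0831 0.0865] rect [ 559.2 -176.1] [25.1 23.2] 70.3
top [345.6 196.4] 128 z [0.0833 0.0864] rect [ 551.  -270.7] [24.5 23.1] 85.0
top rotor [174.  146.8] 696 [0.6745 0.1186 0.0944] [675.4 119.3] [74.2 73.8] 24.7
top rotor [134.8 147.6] 772 [0.6755 0.2085 0.0943] [676.  208.6] [74.1 72.3] 89.4
top rotor [154.  205.9] 769 [0.5404 0.1652 0.0943] [541.7 165.8] [73.2 75.1] 87.4
top body [157.8 191.2] 6302 [0.5772 0.1618 0.0674] [595.9 164.8] [187.9 277.3] 89.2
top nut [172.7 145.4] 116 [0.6747 0.1192 0.1088] [675.1 119. ] [25.1 27.3] 0.5
top nut [133.2 146.3] 44 [0.6756 0.2087 0.1083] [675.7 209.5] [15.7 14.9] 52.1
top nut [152.8 205.2] 76 [0.5407 0.1649 0.1093] [541.2 164.9] [21.9 19.4] 31.9
scene [494.4  34.9] 291 z [0.0859 0.0984] rect [322.6 872.9] [ 13.1 112.8] 89.7
scene [485.2  36.7] 88 z [0.0645 0.0695] rect [301.1 868.8] [  8.7 118. ] 89.7
scene [200.2  54.3] 363 z [0.0807 0.0978] rect [ 41.7 -12.1] [110.9
[... 862 characters left out ...]
 0.8725 0.0669] [303.  873.5] [ 30.7 130.8] 80.6
scene body [507.5  53.5] 95 [0.3979 0.8773 0.0674] [396.5 875.6] [28.4 58.7] 52.7
scene body [214.  56.] 56 [0.0502 0.0256 0.0651] [47.1 31.2] [13.7 66.7] 33.8
scene body [336.1 177.9] 4242 [0.5965 0.1556 0.0676] [595.9 165.1] [187.  278.6] 89.3
scene nut [498.4  27.8] 169 [0.3254 0.874  0.1121] [321.4 874.5] [119.4  13.6] 1.2
scene nut [212.4  43.5] 63 [0.0502 0.0248 0.112 ] [48.  27.3] [10.4 60.7] 29.3
scene nut [331.  149.5] 54 [0.5404 0.1651 0.1087] [539.3 166.3] [20.5 21.3] 60.7
scene nut [374.1 185.6] 39 [0.6754 0.2087 0.1083] [675.4 208.9] [14.7 15.8] 62.5
scene nut [341.  198.2] 101 [0.6753 0.1186 0.1088] [674.4 119. ] [26.2 25.7] 83.8
```

```bash
python3 - <<'E'
from h import *
C=[(.5665,-.0848),(.5587,-.1757),(.5513,-.2703)]
out=[]
for n in("top","scene"):
    d=np.load(n+".npz"); k=K(n); P=cloud(k,d["D"])
    for c in C:
        q=P-np.array([*c,0]); r=np.hypot(q[...,0],q[...,1])
        m=(r<.03)&(P[...,2]>.012)&(P[...,2]<.038)
        print(n,c,m.sum(),"r pct",np.percentile(r[m],[50,80,90,95,100]).round(4))
    if n=="scene":
        im=d["im"][185:245,140:270]; cv2.imwrite("pics/crop1.png",cv2.resize(im[...,::-1],None,fx=6,fy=6,interpolation=cv2.INTER_CUBIC))
E
```

```text
top (0.5665, -0.0848) 14 r pct [0.0125 0.0137 0.0139 0.0139 0.0141]
top (0.5587, -0.1757) 82 r pct [0.0167 0.0186 0.0195 0.0198 0.0223]
top (0.5513, -0.2703) 63 r pct [0.0144 0.0157 0.0164 0.0169 0.0179]
scene (0.5665, -0.0848) 71 r pct [0.0124 0.0139 0.0142 0.0147 0.0153]
scene (0.5587, -0.1757) 146 r pct [0.0172 0.0191 0.0197 0.0202 0.0216]
scene (0.5513, -0.2703) 111 r pct [0.0145 0.0162 0.0171 0.0173 0.0192]
```

View pics/crop1.png

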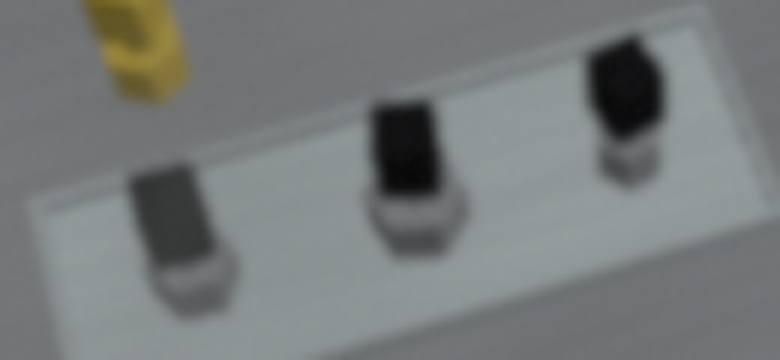

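The crop shows sockets at (630,160), small, (415,220), large, and (190,285), medium. With the radii 15, 20 and 17.5 mm, that makes them 17, 27 and 22 from right to left. The drive's nut measures about 21 mm, so it is the 22 and I take the driver near (0.551, -0.270).

```bash
cat >> h.py <<'E'
def plan(*wps,step=.045):
    """wps: (x,y,z,yaw_deg); prints rows [sx,sy,sz,turn] from the present pose, rounded"""
    s=ctrl.read_state(); p=np.array(s["eef_pos"]); y=np.degrees(s["tool_rot"][2])
    for w in wps:
        w=np.array(w,float); dy=(w[3]-y+180)%360-180
        n=max(1,int(np.ceil(max(np.linalg.norm(w[:3]-p)/step,abs(dy)/8)-1e-6)))
        print("->",w)
        for i in range(n):
            d=(w[:3]-p)/(n-i); a=np.radians(y); dy=(w[3]-y+180)%360-180
            l=np.array([np.cos(a)*d[0]+np.sin(a)*d[1],np.sin(a)*d[0]-np.cos(a)*d[1],-d[2]])
            l=np.round(l/.05,2); t=round(-dy/(n-i)/8,2)
            print("  [%g,%g,%g,%g]"%(*l,t))
            l=l*.05; p=p+np.array([np.cos(a)*l[0]+np.sin(a)*l[1],np.sin(a)*l[0]-np.cos(a)*l[1],-l[2]]); y-=8*t
def st():
    s=ctrl.read_state(); print(round(s["t"],2),s["eef_pos"].round(4),np.degrees(s["tool_rot"]).round(2),"F",s["contact_force"].round(2),"M",s["moment"].round(3),"w",round(s["gripper_width"],4),round(s["gripper_force"],1),"j7",s["joint_positions"][6].round(2))
E
python3 -c "
from h import *
plan((.53,.22,.23,120),(.551,-.2703,.2,87))"
```

```text
-> [  0.53   0.22   0.23 120.  ]
  [-0.74,-0.48,-0.02,0.45]
  [-0.77,-0.43,-0.02,0.45]
  [-0.8,-0.38,-0.02,0.45]
  [-0.82,-0.33,-0.02,0.46]
  [-0.84,-0.28,-0.02,0.45]
  [-0.86,-0.23,-0.02,0.46]
  [-0.87,-0.17,-0.02,0.45]
  [-0.88,-0.12,-0.02,0.46]
  [-0.88,-0.06,-0.02,0.45]
  [-0.89,-0,-0.02,0.46]
  [-0.88,0.05,-0.02,0.45]
  [-0.88,0.11,-0.03,0.46]
-> [ 0.551  -0.2703  0.2    87.    ]
  [-0.79,-0.41,0.05,0.37]
  [-0.81,-0.37,0.06,0.38]
  [-0.83,-0.33,0.05,0.37]
  [-0.85,-0.28,0.06,0.38]
  [-0.86,-0.24,0.05,0.37]
  [-0.87,-0.19,0.06,0.38]
  [-0.88,-0.15,0.05,0.37]
  [-0.89,-0.1,0.06,0.38]
  [-0.89,-0.06,0.05,0.37]
  [-0.89,-0.01,0.06,0.38]
  [-0.89,0.04,0.05,0.37]
```

Emit:
arm_command(motion=[[80,-0.74,-0.48,-0.02,0.45],[80,-0.77,-0.43,-0.02,0.45],[80,-0.8,-0.38,-0.02,0.45],[80,-0.82,-0.33,-0.02,0.46],[80,-0.84,-0.28,-0.02,0.45]], newtons=40)

```text
t: 0.6
eef_pos: [0.3289, 0.4544, 0.2233]
tool_rot: [-3.141, 0.0, 2.537]
contact_force: [-0.3, 0.4, 0.6]
gripper_width: 0.0801
gripper_force: 0.0
```

Emit:
arm_command(motion=[[60,-0.86,-0.23,-0.02,0.46],[60,-0.87,-0.17,-0.02,0.45],[60,-0.88,-0.12,-0.02,0.46],[60,-0.88,-0.06,-0.02,0.45],[60,-0.89,0,-0.02,0.46]])

```text
t: 1.1
eef_pos: [0.4732, 0.2862, 0.2284]
tool_rot: [-3.141, -0.0, 2.219]
contact_force: [0.7, 0.0, 0.5]
gripper_width: 0.0603
gripper_force: 0.0
```

Emit:
arm_command(motion=[[60,-0.88,0.05,-0.02,0.45],[60,-0.88,0.11,-0.03,0.46],[60,-0.79,-0.41,0.05,0.37],[60,-0.81,-0.37,0.06,0.38],[60,-0.83,-0.33,0.05,0.37]])

```text
t: 1.6
eef_pos: [0.5356, 0.0853, 0.2225]
tool_rot: [-3.141, -0.0, 1.935]
contact_force: [0.6, -0.1, 0.5]
gripper_width: 0.06
gripper_force: 0.0
```

Emit:
arm_command(motion=[[60,-0.85,-0.28,0.06,0.38],[60,-0.86,-0.24,0.05,0.37],[60,-0.87,-0.19,0.06,0.38],[60,-0.88,-0.15,0.05,0.37],[60,-0.89,-0.1,0.06,0.38]])

```text
t: 2.1
eef_pos: [0.5455, -0.1374, 0.2088]
tool_rot: [-3.141, -0.0, 1.673]
contact_force: [1.2, -1.0, -0.3]
gripper_width: 0.0601
gripper_force: 0.0
```

Emit:
arm_command(motion=[[60,-0.89,-0.06,0.05,0.37],[60,-0.89,0,0.05,0.38],[60,-0.89,0.04,0.05,0.37],[60,0,0,0,0],[60,0,0,0,0]])

```text
t: 2.6
eef_pos: [0.551, -0.2704, 0.2009]
tool_rot: [-3.14, -0.001, 1.516]
contact_force: [-0.3, 0.7, 0.7]
gripper_width: 0.0598
gripper_force: 0.0
```

```bash
python3 - <<'E'
from h import *
st(); k,im,D=cap("wrist"); st()
np.savez("w1",im=im,D=D)
P=cloud(k,D); print(proj(k,(.551,-.27,.084)))
m=((im.max(-1)<75)&(P[...,2]>.075)&(P[...,2]<.095)).astype(np.uint8)
nl,L,s_,c=cv2.connectedComponentsWithStats(m)
for i in range(1,nl):
    if s_[i,4]<200: continue
    q=P[L==i]; r=cv2.minAreaRect((q[:,:2]*1000).astype(np.float32)); print(c[i],s_[i,4],q.mean(0).round(4),np.median(q[:,2]).round(4),r)
cv2.imwrite("pics/w1.png",im[...,::-1])
E
```

```text
2.6 [ 0.551  -0.2704  0.2009] [-1.7991e+02 -3.0000e-02  8.6870e+01] F [-0.34  0.65  0.72] M [-0.039  0.019  0.001] w 0.0598 0.0 j7 0.6
2.65 [ 0.5517 -0.2684  0.201 ] [-1.7993e+02 -1.0000e-01  8.7050e+01] F [0.04 0.84 0.29] M [-0.072 -0.02   0.033] w 0.0602 0.0 j7 0.6
(np.float64(252.2116029688227), np.float64(189.99734070488824))
[254.94396552  80.01400862] 928 [ 0.5583 -0.1764  0.0834] 0.0834 ((558.2394409179688, -176.4725799560547), (24.936092376708984, 24.801212310791016), 70.97532653808594)
[251.84668508 188.74309392] 724 [ 0.5507 -0.2691  0.0831] 0.0833 ((550.6693725585938, -270.0581970214844), (24.54164695739746, 24.131580352783203), 84.29122924804688)
```

View pics/w1.png

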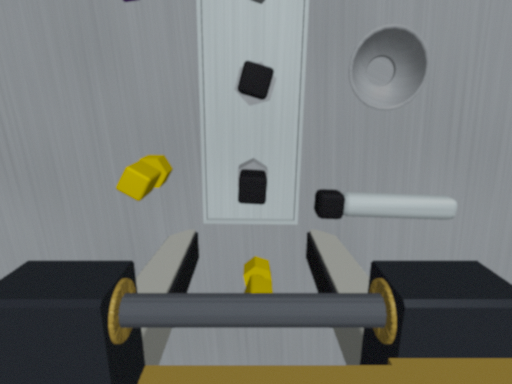

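The wrist view shows the chosen driver at (252,187) with the hex corner of its socket pointing along +y at (252,158), so its flats face ±x. The 27 is at (256,80), and a yellow look-alike at (258,275) is well clear.

Emit:
arm_command(motion=[[55,0,0,0.8,0.1],[50,0,0,0.8,0],[50,0,0,0.8,0],[50,0,0,0.5,0],[50,0,0,0.2,0]])

```text
t: 3.15
eef_pos: [0.5509, -0.2655, 0.0438]
tool_rot: [-3.137, -0.004, 1.508]
contact_force: [0.3, 0.7, -0.0]
gripper_width: 0.05
gripper_force: 0.0
```

Emit:
arm_command(motion=[[20,0,0,0,0],[20,0,0,0,0],[20,0,0,0,0],[20,0,0,0,0],[20,0,0,0,0]], newtons=45)

```text
t: 3.65
eef_pos: [0.5527, -0.2699, 0.0484]
tool_rot: [3.139, 0.001, 1.505]
contact_force: [-0.3, 1.4, 5.5]
gripper_width: 0.0257
gripper_force: 45.0
```

Emit:
arm_command(motion=[[20,0,0,0,0],[20,0,0,-0.2,0],[20,0,0,-0.7,0],[20,0,0,-0.8,0],[20,0,0,-0.8,0]])

```text
t: 4.15
eef_pos: [0.5513, -0.2692, 0.173]
tool_rot: [-3.14, -0.0, 1.504]
contact_force: [1.2, 0.1, -0.3]
gripper_width: 0.0259
gripper_force: 45.0
```

```bash
python3 -c "
from h import *
st()
k,im,D=cap('scene'); np.savez('s2',im=im,D=D)
plan((.551,-.12,.225,90),(.5408,.165,.21,90.0))"
```

```text
4.15 [ 0.5513 -0.2692  0.173 ] [-1.7993e+02 -2.0000e-02  8.6190e+01] F [ 1.2   0.13 -0.31] M [-0.041 -0.036  0.001] w 0.0259 45.0 j7 0.61
-> [ 0.551 -0.12   0.225 90.   ]
  [0.76,-0.07,-0.22,-0.12]
  [0.76,-0.06,-0.22,-0.12]
  [0.76,-0.04,-0.22,-0.12]
  [0.75,-0.04,-0.23,-0.12]
-> [ 0.5408  0.165   0.21   90.    ]
  [0.81,-0.03,0.04,0]
  [0.82,-0.03,0.04,0]
  [0.81,-0.03,0.04,0]
  [0.82,-0.03,0.05,0]
  [0.81,-0.03,0.04,0]
  [0.82,-0.02,0.05,0]
  [0.81,-0.03,0.04,0]
```

Emit:
arm_command(motion=[[20,0.76,-0.07,-0.22,-0.12],[20,0.76,-0.06,-0.22,-0.12],[20,0.76,-0.04,-0.22,-0.12],[20,0.75,-0.04,-0.23,-0.12],[20,0.81,-0.03,0.04,0]])

```text
t: 4.7
eef_pos: [0.5468, -0.0766, 0.2162]
tool_rot: [3.137, 0.001, 1.571]
contact_force: [0.2, -0.8, -0.9]
gripper_width: 0.0258
gripper_force: 45.0
```

Emit:
arm_command(motion=[[20,0.82,-0.03,0.04,0],[20,0.81,-0.03,0.04,0],[20,0.82,-0.03,0.05,0],[20,0.81,-0.03,0.04,0],[20,0.82,-0.02,0.05,0]])

```text
t: 5.2
eef_pos: [0.5383, 0.1283, 0.2033]
tool_rot: [3.141, 0.0, 1.571]
contact_force: [0.3, 0.7, -1.0]
gripper_width: 0.0262
gripper_force: 45.0
```

Emit:
arm_command(motion=[[20,0.81,-0.03,0.04,0],[20,0,0,0,0],[20,0,0,0,0],[20,0,0,0,0],[20,0,0,0,0]])

```text
t: 5.7
eef_pos: [0.5376, 0.1653, 0.2014]
tool_rot: [3.141, 0.001, 1.568]
contact_force: [0.4, -0.9, -1.0]
gripper_width: 0.0255
gripper_force: 45.0
```

```bash
python3 - <<'E'
from h import *
for _ in range(2): st(); k,im,D=cap("wrist","w2")
from numpy.linalg import norm
# driver in top/scene views: handle hidden by gripper; find socket points and rotor
for n in("wrist","top","scene"):
    k,im,D=cap(n,n+"3"); P=cloud(k,D); q=P-np.array([.5408,.165,0]); r=np.hypot(q[...,0],q[...,1])
    m=(r<.03)&(P[...,2]>.165)&(P[...,2]<.19)
    if m.sum(): print(n,"sock",m.sum(),P[m].min(0).round(4),P[m].max(0).round(4),P[m].mean(0).round(4))
    m=(r<.045)&(abs(P[...,2]-.0945)<.003)
    if m.sum()>50:
        c,rr=cv2.minEnclosingCircle((P[m][:,:2]*1000).astype(np.float32)); print(n,"rotor",m.sum(),c,rr)
    m=(r<.016)&(abs(P[...,2]-.109)<.003)
    if m.sum()>20: print(n,"nut",cv2.minAreaRect((P[m][:,:2]*1000).astype(np.float32)))
E
```

```text
5.7 [0.5376 0.1653 0.2014] [1.7998e+02 5.0000e-02 8.9860e+01] F [ 0.39 -0.91 -1.02] M [-0.094  0.057 -0.002] w 0.0255 45.0 j7 -0.11
5.75 [0.5376 0.1655 0.2014] [1.7998e+02 3.0000e-02 8.9870e+01] F [-0.22 -0.52 -0.87] M [-0.088  0.12  -0.032] w 0.026 45.0 j7 -0.11
wrist sock 1076 [0.5218 0.1661 0.165 ] [0.5536 0.1827 0.1871] [0.5376 0.1761 0.1807]
wrist rotor 3733 (540.0035400390625, 167.02735900878906) 37.84394454956055
wrist nut ((540.552734375, 171.02615356445312), (14.83551025390625, 21.12746810913086), 82.73043823242188)
top sock 54 [0.5237 0.1458 0.1657] [0.5548 0.1576 0.186 ] [0.5394 0.1505 0.1794]
top rotor 395 (540.531005859375, 163.2358856201172) 36.89088821411133
scene sock 132 [0.5198 0.1453 0.1652] [0.5544 0.1753 0.1888] [0.544  0.1579 0.1797]
scene rotor 453 (538.7499389648438, 166.24270629882812) 38.270179748535156
scene nut ((539.2061767578125, 165.8538055419922), (19.967098236083984, 22.681589126586914), 57.79298782348633)
```

View pics/wrist3.png

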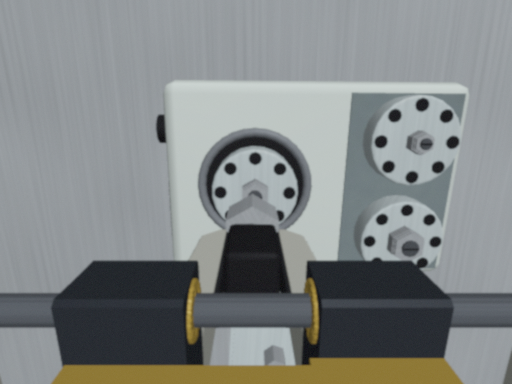

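View pics/scene3.png

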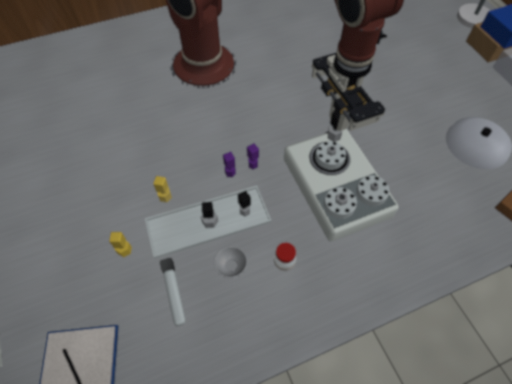

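The wrist view shows the rotor and nut at (255,188), with the driver's socket just below the nut at (252,210). The scene view shows the driver over the drive, with the other two drivers still upright in the tray.

```bash
python3 - <<'E'
from h import *
from scipy.optimize import least_squares
st()
for n in("wrist","scene","top"):
    k,im,D=cap(n); P=cloud(k,D); q=P-np.array([.5405,.1655,0]); r=np.hypot(q[...,0],q[...,1])
    m=(r<.045)&(abs(P[...,2]-.0945)<.004); X=P[m][:,:2]
    h=cv2.convexHull((X*1000).astype(np.float32))[:,0]
    hc=np.array([540.5,165.5]); h=h[np.hypot(*(h-hc).T)>34]
    s=least_squares(lambda p:np.hypot(h[:,0]-p[0],h[:,1]-p[1])-p[2],[540,165,38],loss="soft_l1"); print(n,"rotor",s.x.round(2),len(h))
    m=(r<.03)&(P[...,2]>.16)&(P[...,2]<.182); X=P[m]
    print(n,"sock x",np.percentile(X[:,0],[1,99]).round(4),"y",np.percentile(X[:,1],[1,99]).round(4))
E
```

```text
5.95 [0.5374 0.1666 0.2012] [179.99   0.    89.98] F [ 0.33  0.16 -1.92] M [-0.07   0.097  0.003] w 0.0256 45.0 j7 -0.11
wrist rotor [540.12 167.12  37.6 ] 36
wrist sock x [0.522  0.5531] y [0.1743 0.1834]
scene rotor [540.03 165.74  37.36] 27
scene sock x [0.5236 0.5538] y [0.1465 0.174 ]
top rotor [541.01 164.93  36.98] 19
top sock x [0.5245 0.5532] y [0.1469 0.1551]
```

Emit:
arm_command(motion=[[20,0.02,0.045,0.2,0],[20,0,0,0.3,0],[20,0,0,0.2,0],[20,0,0,0.1,0],[20,0,0,0,0]])

```text
t: 6.6
eef_pos: [0.539, 0.1682, 0.1601]
tool_rot: [-3.14, 0.001, 1.572]
contact_force: [-0.3, 0.1, -1.6]
gripper_width: 0.0257
gripper_force: 45.0
```

Emit:
arm_command(motion=[[20,0,0,0.06,0],[20,0,0,0.06,0],[20,0,0,0.06,0],[20,0,0,0.04,0],[20,0,0,0,0]])

```text
t: 7.1
eef_pos: [0.5393, 0.1683, 0.1499]
tool_rot: [-3.141, 0.0, 1.572]
contact_force: [-0.5, 0.2, -1.8]
gripper_width: 0.0258
gripper_force: 45.0
```

Emit:
arm_command(motion=[[20,0,0,0.04,0],[20,0,0,0.04,0],[20,0,0,0.04,0],[20,0,0,0,0]])

```text
t: 7.5
eef_pos: [0.5393, 0.1683, 0.1438]
tool_rot: [-3.141, 0.0, 1.572]
contact_force: [-0.6, -0.5, -0.7]
gripper_width: 0.0259
gripper_force: 45.0
```

```bash
python3 -c "
from h import *
st()"
```

```text
7.5 [0.5393 0.1683 0.1438] [-1.7996e+02  1.0000e-02  9.0050e+01] F [-0.59 -0.49 -0.75] M [-0.071  0.074 -0.025] w 0.0259 45.0 j7 -0.08
```

Emit:
arm_command(motion=[[20,0,0,0.04,0],[20,0,0,0.04,0],[20,0,0,0,0]])

```text
t: 7.8
eef_pos: [0.5393, 0.1683, 0.1398]
tool_rot: [-3.141, 0.0, 1.572]
contact_force: [0.7, -0.2, -2.1]
gripper_width: 0.0258
gripper_force: 45.0
```

Emit:
arm_command(motion=[[20,0,0,0.03,0],[20,0,0,0,0]])

```text
t: 8.0
eef_pos: [0.5396, 0.1684, 0.1394]
tool_rot: [3.141, -0.0, 1.572]
contact_force: [-1.2, -1.0, 3.3]
gripper_width: 0.026
gripper_force: 45.0
```

Contact comes at the seated height (mouth about 95.9 mm). I'll press slightly and take up the play.

Emit:
arm_command(motion=[[20,0,0,0.02,0],[20,0,0,0,0.5],[20,0,0,0,0.5],[20,0,0,0,0]])

```text
t: 8.4
eef_pos: [0.5403, 0.1681, 0.1393]
tool_rot: [3.14, -0.0, 1.431]
contact_force: [-1.8, -1.1, 8.6]
gripper_width: 0.0257
gripper_force: 45.0
```

```bash
python3 -c "
from h import *
st()"
```

```text
8.4 [0.5403 0.1681 0.1393] [ 1.7989e+02 -3.0000e-02  8.2000e+01] F [-1.82 -1.12  8.58] M [-0.4    0.691 -0.055] w 0.0257 45.0 j7 -0.18
```

Emit:
arm_command(motion=[[20,0,0,0,0.5],[20,0,0,0,0.5],[20,0,0,0,0]])

```text
t: 8.7
eef_pos: [0.5401, 0.1683, 0.1393]
tool_rot: [3.14, -0.001, 1.292]
contact_force: [-2.4, -0.2, 8.1]
gripper_width: 0.0254
gripper_force: 45.0
```

```bash
python3 -c "
from h import *
st()"
```

```text
8.7 [0.5401 0.1683 0.1393] [ 1.7992e+02 -4.0000e-02  7.4020e+01] F [-2.39 -0.24  8.12] M [-0.366  0.722  0.076] w 0.0254 45.0 j7 -0.29
```

Emit:
arm_command(motion=[[20,0,0,0,0.5],[20,0,0,0,0.5],[20,0,0,0,0.5],[20,0,0,0,0.5]])

```text
t: 9.1
eef_pos: [0.5403, 0.1681, 0.1393]
tool_rot: [3.14, -0.001, 1.012]
contact_force: [-1.9, -0.5, 8.3]
gripper_width: 0.0255
gripper_force: 45.0
```

```bash
python3 -c "
from h import *
st()"
```

```text
9.1 [0.5403 0.1681 0.1393] [ 1.7991e+02 -7.0000e-02  5.7960e+01] F [-1.85 -0.48  8.27] M [-0.376  0.674  0.205] w 0.0255 45.0 j7 -0.51
```

Emit:
arm_command(motion=[[20,0,0,0,0.5],[20,0,0,0,0.5],[20,0,0,0,0.5],[20,0,0,0,0.5],[20,0,0,0,0.4]])

```text
t: 9.6
eef_pos: [0.5404, 0.1679, 0.1393]
tool_rot: [3.14, -0.002, 0.677]
contact_force: [-1.3, -1.8, 8.1]
gripper_width: 0.0262
gripper_force: 45.0
```

```bash
python3 -c "
from h import *
st()"
```

```text
9.6 [0.5404 0.1679 0.1393] [ 1.7992e+02 -1.0000e-01  3.8770e+01] F [-1.25 -1.8   8.08] M [-0.441  0.65   0.169] w 0.0262 45.0 j7 -0.78
```

Emit:
arm_command(motion=[[20,0,0,0,0.4],[20,0,0,0,0],[20,0,0,0,0]])

```text
t: 9.9
eef_pos: [0.5405, 0.1679, 0.1393]
tool_rot: [3.14, -0.002, 0.623]
contact_force: [-2.3, -0.5, 7.6]
gripper_width: 0.0259
gripper_force: 45.0
```

```bash
python3 - <<'E'
from h import *
st()
k,im,D=cap("scene"); cv2.imwrite("pics/end.png",cv2.resize(im[90:290,110:420,::-1],None,fx=2.5,fy=2.5))
for n in("scene","wrist"):
    k,im,D=cap(n); P=cloud(k,D); r=np.hypot(P[...,0]-.5405,P[...,1]-.1655)
    m=(r<.022)&(P[...,2]>.09)&(P[...,2]<.16)
    print(n,np.histogram(P[m][:,2],np.arange(.09,.161,.005))[0], [round(r[m&(abs(P[...,2]-z)<.003)].max(initial=0),4) for z in (.1,.11,.118,.127,.133)])
E
```

```text
9.9 [0.5405 0.1679 0.1393] [ 1.7993e+02 -1.0000e-01  3.5670e+01] F [-2.3  -0.54  7.57] M [-0.392  0.652  0.048] w 0.0259 45.0 j7 -0.82
scene [44 36 15 19 18 15 36  2  0  0  0  0  0  0] [np.float64(0.0218), np.float64(0.0179), np.float64(0.0172), np.float64(0.0158), np.float64(0.0)]
wrist [541 263  95 115 115 129 671   0   0  88 247 269 288 314] [np.float64(0.0194), np.float64(0.0192), np.float64(0.0192), np.float64(0.0168), np.float64(0.0)]
```

View pics/end.png

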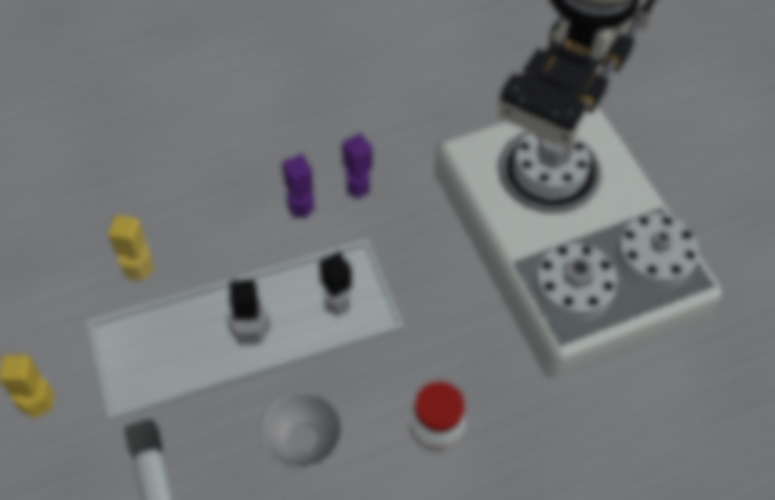

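The driver is seated at (555,145), with its socket shoulder at about 123 mm, which is 95 + 28. The other two stand upright in the tray at (247,310) and (337,283), and the dish, cup and handle look undisturbed.

```bash
python3 -c "
from station import ctrl
print(ctrl.close_job())"
```

```text
the job is handed in; nothing more can be done
None
```

I handed the job in at about 10 s: the 22 mm driver fits the drive's nut, turned it about 45° clockwise (estimated from the driver's turn less play), and is still gripped, seated and upright on it; I chose it by measuring in the camera images, so the other two were never tried and still stand upright in the tray, with the cup, dish and instrument handle untouched.

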